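# Fetch the slide box from the drawer behind the stain bottles

### The job

The slide box is wanted for today's smears, but it is in the little drawer unit and the brown jar and the dropper bottle stand in front of the drawer. Stand both bottles upright on the larger steel tray beside the mini centrifuge, pull the drawer right out, lift out the slide box and lay it lengthwise in the smaller grey tray in front of the centrifuge; then push the drawer fully shut and stand each bottle back in its own drip dish, the jar in the wide one and the dropper bottle in the narrow one. Do not knock any bottle over, and leave the pink vial where it is.

Things in the scene. Friction and masses are not known exactly. Their poses are not given: they have to be found in the camera images.
- slide_unit: Low white one-drawer unit with a clear plastic top, fixed, 120 mm deep (its x), 124 mm wide (its y), 72 mm high. Origin: centre of its underside; the drawer front faces its -x. Shut, the 4 mm front panel's outer face is at x = -64 mm, 16 to 65 mm up; the drawer inside spans x -60 to +46 mm, y +-52 mm, floor 20 mm above the worktop, side walls up to 54 mm.
- drawer (a joint): Drawer pulled out, m: 0 shut (start), 0.11 fully out along the unit's -x; 1 to 2 N friction, stays where left. Handle: steel bar 9 mm thick along the unit's y, 46 mm above the worktop, at unit x = -104 mm less this value, y = 0; posts 30 mm either side of its middle; 35 mm free behind it. The drawer's underside (16 mm up) passes over the empty dishes.
- jar: Brown glass jar with a blue screw cap, round, 47 mm across, 88 mm tall, about 0.09 kg, standing at the start in its drip dish in front of the drawer. Origin at the centre of its underside, z up.
- dropper: Brown dropper bottle with a black rubber bulb, round, 33 mm across up to 70 mm height, then a narrow neck and bulb to 102 mm, about 0.07 kg, standing at the start in its drip dish in front of the drawer. Origin at the centre of its underside, z up.
- slide_box: White cardboard slide box, 35 mm (its x) by 85 mm (its y) by 32 mm high, about 0.11 kg, lying in the drawer across it (long side along the drawer front) and seen through the clear top. Origin at the centre of its underside.
- jar_dish: The wide drip dish: round stainless dish fixed to the worktop, 66 mm across inside, inner floor 2.5 mm up, rim 9 mm high, 71 mm across outside. Origin at the centre of its underside. It stands in front of the drawer, left or right.
- dropper_dish: The narrow drip dish: round stainless dish fixed to the worktop, 49 mm across inside, inner floor 2.5 mm up, rim 9 mm high, 54 mm across outside. Origin at the centre of its underside. It stands in front of the drawer, beside the other.
- side_tray: Stainless side tray fixed to the worktop, left of the mini centrifuge, 144 mm (its x) by 80 mm (its y) outside, walls 2.5 mm, rim 12 mm high, inner floor 2.5 mm up. Origin at the centre of its underside. Bottles stand on it one behind the other.
- slide_tray: Grey plastic slide tray fixed to the worktop in front of the mini centrifuge, 115 mm (its x, long side) by 75 mm (its y) outside, walls 2.5 mm, rim 9 mm high, inner floor 2.5 mm up. Origin at the centre of its underside.
- strip_vial: Small pink vial, 23 mm across, 72 mm tall, standing by the cell counter; not part of the job. Origin at the centre of its underside.
Mind the look-alikes: they are no part of the job. What is shaped like the dropper but orange is not meant.

How it is judged:
On the way, in this order (a step that is already met when the one before it is completed fails the run):
1. jar and dropper bottle both stand upright on the side tray (x of jar in the frame of side_tray between -0.062 and 0.062 m and y of jar in the frame of side_tray between -0.03 and 0.03 m and height (world z) of each of jar, dropper below 0.007 m and angle between each of jar, dropper's own z axis and vertical below 0.12 rad and x of dropper in the frame of side_tray between -0.062 and 0.062 m and y of dropper in the frame of side_tray between -0.03 and 0.03 m), for 0.2 s.
2. the drawer is pulled right out (value of joint drawer above 0.09 m), for 0.2 s.
3. the slide box lies in the slide tray, lengthwise (x of slide_box in the frame of slide_tray between -0.015 and 0.015 m and y of slide_box in the frame of slide_tray between -0.018 and 0.018 m and angle between the y axis of slide_box and the x axis of slide_tray, either way round below 0.35 rad and height (world z) of slide_box below 0.007 m and angle between slide_box's own z axis and vertical below 0.08 rad), for 0.2 s.
At the end, for the whole second after the job is handed in: Slide box flat in the slide tray, lengthwise within 20 degrees, centred within 15 mm along and 18 mm across; drawer shut within 6 mm; jar upright in the wide dish, dropper bottle upright in the narrow dish, each within 12 mm of its centre; all released and at rest (all of step 3 and value of joint drawer below 0.006 m and horizontal distance between jar and jar_dish below 0.012 m and height (world z) of each of jar, dropper below 0.007 m and angle between each of jar, dropper's own z axis and vertical below 0.08 rad and horizontal distance between dropper and dropper_dish below 0.012 m and linear speed of each of jar, dropper, slide_box below 0.02 m/s); the robot touches nothing.
It fails at once if a bottle is knocked over (angle between any of jar, dropper's own z axis and vertical above 0.7 rad).
It fails at once if the pink vial is disturbed (distance of strip_vial from where it was at the start of the episode above 0.02 m).
It also fails if it takes over 125 s, if anything falls off the work surface, if the arm or the gripper's body presses on something with over 40 N, if the wrist force passes 120 N, or if a joint passes its speed limit or range.

### The arm

A 6-joint arm with a two-finger parallel gripper is mounted at the origin on a cart in front of the work surface, level with it; the furniture and walls round the work are solid. World frame = base frame: x ahead of the robot, y to its left, z up, the work surface at z = 0. Lengths are in m, angles in rad, forces in N, time in s.
With the tool pointing down it reaches from about 0.25 to 0.8 m from the base axis. Payload 8.5 kg.
Tool frame: the origin (TCP) lies between the finger pads; the fingertips stand 22 mm ahead of it and the grasp point (between the pads) lies 3 mm ahead of it; z points along the fingers, y is the line along which they close (so a half turn about z gives the same grasp; the last joint's range is limited). The gripper opens to 85 mm and grips with 20 to 120 N. Pads are 22 mm wide; open, the fingers measure 114 mm over their backs; the gripper's body (76 mm by 85 mm) begins 54 mm behind the grasp point. The pads swing forward as they close: fully open they stand 13 mm farther back than shut.
Start: joints at [-1.341, 0.238, -0.013, 1.319, 0, 1.571], TCP at [0.12, -0.511, 0.253] pointing down, gripper open.
Joint ranges: [-2.66, 2.66], [-1.03, 1.9], [-1.14, 1.46], [-1.82, 2.27], [-1.45, 1.34], [-3.14, 3.14]. Speed limits (rad/s): [2.22, 2.22, 2.79, 3.14, 3.14, 3.14].

### API

Orientations are given as a rotation vector (axis times angle).
In Python, from workcell import readout, read_camera, bot gives the robot as it stands.
- The arm moves only by the tool drive_tool, never from a script. Its argument "rows" is a list of rows, each a list of 2 entries, a list of its own where there are three numbers: the shift along the world's x, y, z in cm, then the turn about the world's z in degrees. A call has 1 to 5 rows; each row is the pose to reach, as a shift and turn from the pose commanded when the call began; what a row does not reach only later rows make up. A row lasts 1/10 s, in which the tool goes at most 50 mm and 8.59 degrees, less where a joint would pass 70% of its speed; a pose out of reach is approached as far as the arm can. A call with a gripper value outside its range is refused whole. "claw" is the gripper's target within -1 to 1 (shut at 1, half-way at 0, fully open at -1), set as the call begins (left out, the last holds). The fingers move at their own pace and stop on an object; "force" is the grip in N (left out, the last holds). Time passes only in rows, so rows that repeat a pose let the fingers close. It gives the time, the measured TCP pose, the force, the opening and the grip force at its end, in the units of the state.
- readout.observe(): the state, without advancing time (a new reading comes with each control period).
- read_camera(name): name is "scene" or "top"; returns a dict with "color" (420x560x3 uint8, red, green, blue), "range_z" (420x560 float32, m along the optical axis (not along the pixel's ray), 0 where there is no reading), "K" (3x3 intrinsics, pixels), "cam_to_world" (4x4, takes a point from camera to world coordinates). Camera axes: x right, y up, looking along -z (the intrinsics and any distortion apply to the point x, -y, -z); pixel columns grow to the right and rows downward; lengths in m; the calibration is good to about 2 mm. A picture is of the moment at which its call begins.
- bot.close_job(): hands the job in; it is judged then, once.
The state is a dict: "clock": time; "qpos": joint angles; "joint_velocities": joint speeds; "tau": joint torques, N m; "tcp_pos": TCP position; "orientation": TCP orientation; "ft_force": force on the tool from outside, world axes, zero at the start; "moment": the same for the moment, N m; "width": finger opening in m; "finger_force": force on a finger pad.
Only numpy, scipy, OpenCV 4.12 (cv2) and the standard library are available. Lean on these libraries where they do the work, as an engineer would, in place of code of your own. Each camera call takes 0.05 s, during which the arm holds its last target. There are 200 camera calls.

## Working session

There is one attempt and no reset: what is moved stays moved. The work goes in short steps, Python scripts to look and compute and a tool call to move; the robot and the scene stay as the last step left them, time stands still between calls to the robot, and variables do not carry over. Pictures are saved under pics/ and viewed, at most 14 in all, crops included, and the job is handed in when it is done.

Besides the shell and the picture viewer there is one more tool, called as name(argument=value, ...) on one line, values as JSON. drive_tool: Moves the arm, as the interface text tells. Its arguments: {"type":"object","properties":{"rows":{"type":"array","items":{"type":"array"}},"claw":{"type":"number"},"force":{"type":"number"}},"required":["rows"]}

```bash
mkdir -p pics
cat > h.py <<'E'
import numpy as np, cv2
from workcell import readout, read_camera, bot
def snap(n):
    d=read_camera(n); np.savez('pics/%s.npz'%n,**d); return d
def load(n): return dict(np.load('pics/%s.npz'%n))
def cloud(d):
    h,w=d['range_z'].shape; v,u=np.mgrid[:h,:w]; z=d['range_z']; K=d['K']
    P=np.stack([(u-K[0,2])/K[0,0]*z,-(v-K[1,2])/K[1,1]*z,-z],-1)
    T=d['cam_to_world']; return P@T[:3,:3].T+T[:3,3]
def crop(d,name,x0,y0,x1,y1,s):
    cv2.imwrite('pics/'+name,cv2.resize(d['color'][y0:y1,x0:x1,::-1],None,fx=s,fy=s,interpolation=cv2.INTER_CUBIC))
E
python3 - <<'E'
from h import *
for n in('scene','top'):
    d=snap(n); crop(d,n+'0.png',0,0,560,420,1.4); print(d['K'],d['cam_to_world'],d.keys())
print(readout.observe())
E
```

```text
[[511.35507284   0.         279.98259381]
 [  0.         511.35507284 200.74206081]
 [  0.           0.           1.        ]] [[-0.71521656  0.54461237 -0.43802128 -0.04156758]
 [-0.69890061 -0.55571402  0.45024424  0.44258893]
 [ 0.00179402  0.62815548  0.77808578  1.02907231]
 [ 0.          0.          0.          1.        ]] dict_keys(['color', 'range_z', 'K', 'cam_to_world'])
[[507.63618236   0.         276.08399986]
 [  0.         507.63618236 203.22726832]
 [  0.           0.           1.        ]] [[-0.0147786   0.99236597 -0.12243929  0.34197413]
 [-0.9998109  -0.01311829  0.0143554  -0.12036104]
 [ 0.01263961  0.12262829  0.99237218  1.32224218]
 [ 0.          0.          0.          1.        ]] dict_keys(['color', 'range_z', 'K', 'cam_to_world'])
{'clock': 0.1, 'qpos': array([-1.34098429e+00,  2.38691303e-01, -1.41370949e-02,  1.31922429e+00,
        1.94038175e-05,  1.57075572e+00]), 'joint_velocities': array([-0.00037591, -0.002182  , -0.00019826,  0.00055266,  0.00080684,
       -0.00043616]), 'tau': array([ 2.89958939e-05, -5.39719391e+01,  3.46998525e+01,  1.34807450e-02,
        1.49198456e-05,  1.89574155e-05]), 'tcp_pos': array([ 0.11951975, -0.51086376,  0.25277017]), 'orientation': array([-3.11962625e+00, -3.60114011e-01,  1.95871380e-04]), 'ft_force': array([-1.28867044,  0.1716747 ,  1.01725704]), 'moment': array([ 0.02282201, -0.01054631,  0.01913605]), 'finger_force': 0.0, 'width': 0.08532852315007325}
```

View pics/scene0.png

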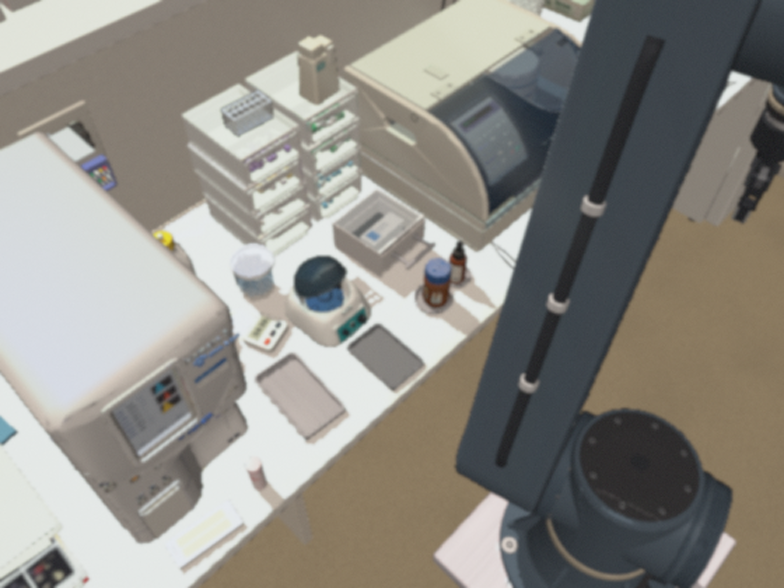

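View pics/top0.png

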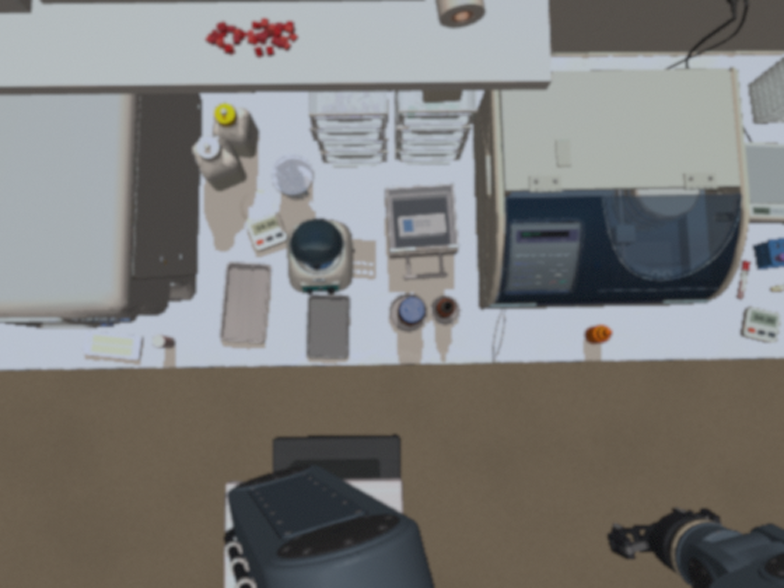

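The top view (1.4x) shows the jar with its blue cap at (411,310), in a dish. The dropper with its black bulb is at (445,308), and the orange look-alike is far right at (598,334). The drawer unit is at (421,222), the grey slide tray at (328,327), the steel side tray at (246,304) and the pink vial at (160,341). The brown bottle beside the jar fits the description, so I'll confirm it in a crop.

Run:
```python
from h import *
d=load('top'); crop(d,'topc.png',150,120,350,270,4)
P=cloud(d)
print('table',np.median(P[255,170:220],0),P[200,250])
import sys
for (u,v) in [(293,221),(318,219),(301,195),(287,137),(322,137),(280,178),(326,178),(234,233),(175,217),(228,180),(260,120),(270,117)]:
    print((u,v),P[v,u].round(3))
```

```text
table [ 3.72982089e-01  7.29988331e-02 -2.96043591e-04] [ 0.51021771 -0.07237903  0.03321826]
(293, 221) [ 0.45  -0.179  0.093]
(318, 219) [ 0.453 -0.239  0.099]
(301, 195) [ 0.527 -0.206 -0.004]
(287, 137) [ 0.665 -0.169  0.071]
(322, 137) [ 0.663 -0.257  0.071]
(280, 178) [ 0.561 -0.149  0.066]
(326, 178) [ 0.559 -0.265  0.066]
(234, 233) [ 0.428 -0.029  0.004]
(175, 217) [0.472 0.124 0.004]
(228, 180) [ 0.545 -0.025  0.137]
(260, 120) [ 0.73  -0.1    0.001]
(270, 117) [ 0.74  -0.127 -0.006]
```

View pics/topc.png

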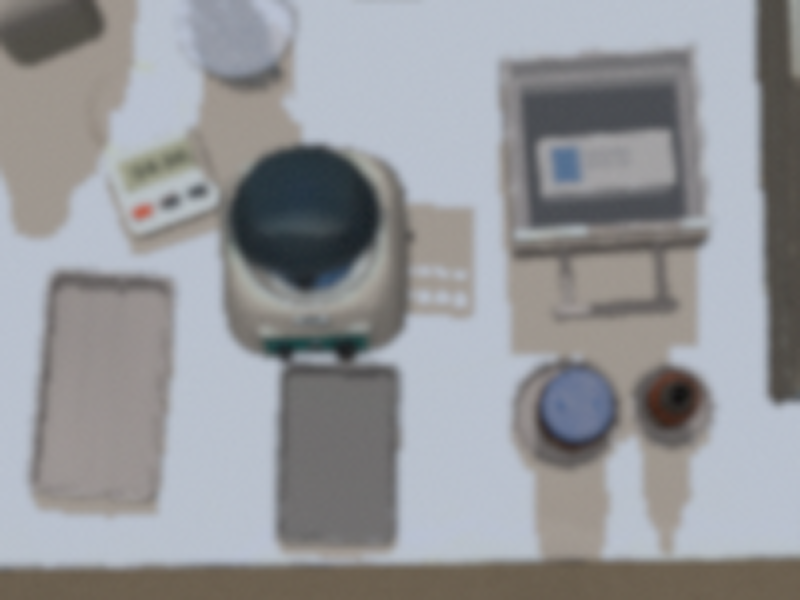

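The crop confirms the brown bottle with the black bulb at (679,396), in the narrow dish on the right. The jar is at (577,404), in the wide dish on the left. The box shows through the clear top at (607,163), and the handle bar runs from (555,315) to (676,303).

```bash
cat >> h.py <<'E'
def ray(d,pts,z,off=(0,0),s=1):
    K=d['K'];T=d['cam_to_world'];p=np.atleast_2d(pts)/s+np.array(off)
    r=np.c_[(p[:,0]-K[0,2])/K[0,0],-(p[:,1]-K[1,2])/K[1,1],-np.ones(len(p))]@T[:3,:3].T
    return T[:3,3]+r*((z-T[2,3])/r[:,2])[:,None]
E
python3 - <<'E'
from h import *
d=load('top');R=lambda p,z:ray(d,p,z,(150,120),4)[:,:2].round(4)
def quad(n,p,z):
    q=R(p,z); e1=(q[1]-q[0]+q[2]-q[3])/2; e2=(q[3]-q[0]+q[2]-q[1])/2
    print(n,q.mean(0),'L',np.hypot(*e1),np.hypot(*e2),'ang',np.degrees([np.arctan2(e1[1],e1[0]),np.arctan2(e2[1],e2[0])]))
quad('side',[(55,273),(172,282),(157,507),(33,495)],.012)
quad('slide',[(285,365),(400,368),(397,547),(277,545)],.009)
quad('unit',[(502,60),(692,50),(706,230),(514,240)],.070)
quad('box',[(538,137),(672,130),(678,185),(543,197)],.052)
print('handle',R([(555,315),(676,303)],.0505))
print('jardish',R([(515,412),(620,412),(567,358),(567,466)],.009),'dropdish',R([(636,404),(712,404),(674,362),(674,447)],.009))
print('jar',R([(577,404)],.088),'drop',R([(679,396)],.102))
# depth checks
for n in('top','scene'):
  P=cloud(load(n)).reshape(-1,3)
  for nm,c,zl,zh in(('cap',(.449,-.18),.08,.095),('bulb',(.453,-.24),.075,.11),('body',(.453,-.24),.05,.075),('jarbody',(.449,-.18),.02,.07)):
    m=(np.hypot(*(P[:,:2]-c).T)<.035)&(P[:,2]>zl)&(P[:,2]<zh);Q=P[m]
    if m.sum():print(n,nm,m.sum(),Q.min(0).round(3),Q.max(0).round(3),Q.mean(0).round(4))
E
```

```text
side [0.470875 0.119775] L 0.07814528136746325 0.1453334269877374 ang [-95.76530992 175.83714063]
slide [ 0.4254  -0.03185] L 0.07584807182783225 0.11607243428135725 ang [-92.0400162  177.97573321]
unit [ 0.61505 -0.20265] L 0.12040386206430424 0.11564553601414977 ang [ -87.6199991  -177.12522415]
box [ 0.60745 -0.2063 ] L 0.08605126379083575 0.03749733323851177 ang [ -86.60226008 -175.87083713]
handle [[ 0.5099 -0.1709]
 [ 0.5165 -0.2477]]
jardish [[ 0.4522 -0.1455]
 [ 0.4513 -0.2137]
 [ 0.487  -0.1799]
 [ 0.4167 -0.1786]] dropdish [[ 0.4564 -0.2242]
 [ 0.4557 -0.2736]
 [ 0.4835 -0.2496]
 [ 0.4281 -0.2482]]
jar [[ 0.45   -0.1819]] drop [[ 0.4527 -0.2429]]
top cap 268 [ 0.428 -0.204  0.08 ] [ 0.473 -0.159  0.095] [ 0.4494 -0.182   0.0902]
top bulb 65 [ 0.445 -0.256  0.076] [ 0.465 -0.234  0.109] [ 0.4548 -0.2437  0.0868]
top body 78 [ 0.439 -0.26   0.051] [ 0.472 -0.228  0.075] [ 0.453  -0.2423  0.0627]
top jarbody 42 [ 0.425 -0.205  0.02 ] [ 0.473 -0.158  0.07 ] [ 0.4368 -0.173   0.0533]
scene cap 246 [ 0.433 -0.199  0.08 ] [ 0.476 -0.155  0.095] [ 0.4524 -0.1749  0.0888]
scene bulb 76 [ 0.448 -0.252  0.075] [ 0.472 -0.229  0.106] [ 0.4585 -0.2378  0.0863]
scene body 106 [ 0.444 -0.257  0.05 ] [ 0.474 -0.222  0.075] [ 0.4553 -0.2325  0.0618]
scene jarbody 252 [ 0.429 -0.196  0.02 ] [ 0.475 -0.152  0.07 ] [ 0.4434 -0.1636  0.0471]
```

Run:
```python
from h import *
P=np.r_[cloud(load('top')).reshape(-1,3),cloud(load('scene')).reshape(-1,3)]
def ext(n,x0,x1,y0,y1,z0=.03,z1=.6):
    Q=P[(P[:,0]>x0)&(P[:,0]<x1)&(P[:,1]>y0)&(P[:,1]<y1)&(P[:,2]>z0)&(P[:,2]<z1)]
    print(n,len(Q),np.percentile(Q,[1,50,99],axis=0).round(3).tolist() if len(Q) else '')
ext('right analyser',.4,.7,-.6,-.28)
ext('left analyser',.38,.65,.17,.5)
ext('tray region',.38,.58,.06,.17)
ext('centrifuge',.45,.65,-.12,.05)
```

```text
right analyser 30976 [[0.454, -0.596, 0.039], [0.565, -0.41, 0.229], [0.697, -0.302, 0.26]]
left analyser 43764 [[0.418, 0.209, 0.039], [0.492, 0.314, 0.381], [0.646, 0.443, 0.388]]
tray region 0 
centrifuge 5030 [[0.491, -0.078, 0.032], [0.547, -0.009, 0.071], [0.64, 0.046, 0.598]]
```

drive_tool(rows=[[[3, 3.5, 0], 8], [[6.5, 7, 0], 16], [[10, 10, 0], 24], [[13.5, 13.5, 0], 32], [[17, 17, 0], 40]], claw=-0.5, force=30)

```text
clock: 0.6
tcp_pos: [0.2904, -0.3396, 0.2531]
orientation: [-2.806, -1.413, 0.0]
ft_force: [0.6, -1.2, -0.2]
width: 0.0641
finger_force: 0.0
```

drive_tool(rows=[[[3.5, 3.5, 0], 8], [[7, 7, 0], 16], [[10.5, 10.5, 0], 24], [[14, 14, 0], 32], [[16.1, 15.9, -1], 37]])

```text
clock: 1.1
tcp_pos: [0.4529, -0.1797, 0.2439]
orientation: [2.209, 2.232, 0.002]
ft_force: [0.3, -0.7, 0.9]
width: 0.064
finger_force: 0.0
```

drive_tool(rows=[[[0, 0, -5], 0], [[0, 0, -10], 0], [[0, 0, -12], 0], [[0, 0, -12], 0]])

```text
clock: 1.5
tcp_pos: [0.4484, -0.1811, 0.1203]
orientation: [-2.214, -2.221, 0.004]
ft_force: [-0.7, -0.8, 0.8]
width: 0.0639
finger_force: 0.0
```

Run:
```python
from h import *
a=snap('top');b=snap('scene')
import cv2
A=cv2.resize(a['color'][180:270,250:370,::-1],None,fx=4,fy=4,interpolation=2)
B=cv2.resize(b['color'][140:260,250:350,::-1],None,fx=3,fy=3,interpolation=2)
cv2.imwrite('pics/g1.png',np.hstack([A,B]))
print(A.shape,B.shape)
```

```text
(360, 480, 3) (360, 300, 3)
```

View pics/g1.png

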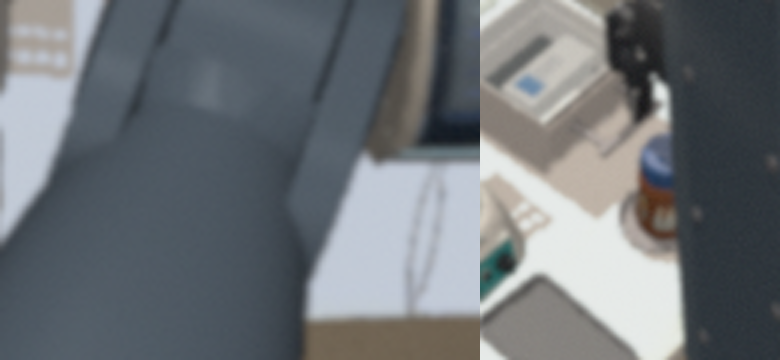

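The arm hides the jar from above. In the scene view the gripper is above the jar cap at (660,155), clear of the handle.

drive_tool(rows=[[[0.2, 0, -3], 0], [[0.2, 0, -5], 0], [[0.2, 0, -6.7], 0], [[0.2, 0, -6.7], 0]])

```text
clock: 2.0
tcp_pos: [0.4526, -0.1823, 0.0563]
orientation: [-2.218, -2.224, 0.0]
ft_force: [-0.5, 0.2, -0.4]
width: 0.0643
finger_force: 0.0
```

drive_tool(rows=[[[0, 0, 0], 0], [[0, 0, 0], 0], [[0, 0, 0], 0], [[0, 0, 0], 0], [[0, 0, 0], 0]], claw=1, force=30)

```text
clock: 2.5
tcp_pos: [0.4537, -0.1827, 0.058]
orientation: [2.216, 2.223, 0.002]
ft_force: [-0.8, 0.0, 8.2]
width: 0.0441
finger_force: 28.6
```

drive_tool(rows=[[[0, 0, 0.5], 0], [[0, 0, 2], 0], [[0, 0, 4], 0], [[0, 0, 4], 0]])

```text
clock: 2.9
tcp_pos: [0.4541, -0.1828, 0.099]
orientation: [2.215, 2.222, 0.003]
ft_force: [0.6, -0.1, -1.1]
width: 0.0442
finger_force: 29.1
```

Run:
```python
from h import *
b=snap('scene'); crop(b,'g2.png',240,120,390,260,4)
```

```text
(no output)
```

View pics/g2.png

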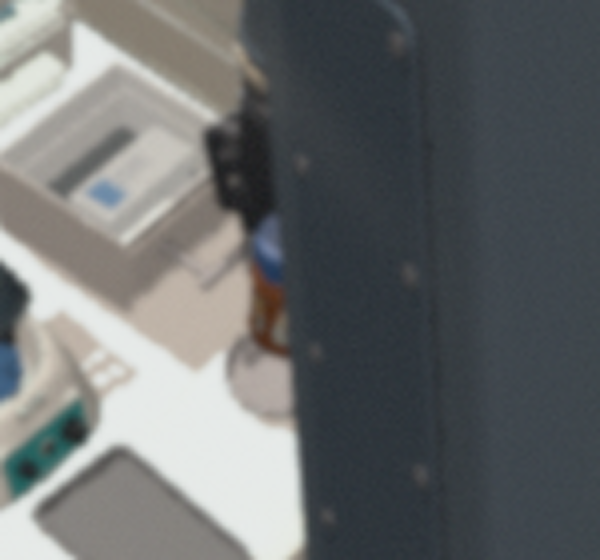

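The jar is held above its empty dish, with the jar at (265,290) and the dish at (262,378). Now I'll carry it to the far end of the side tray.

drive_tool(rows=[[[0, 0, 4], 0], [[0, 0, 8], 0], [[0, 2, 12], 0], [[0, 5, 14], 0], [[0, 9, 14], 0]])

```text
clock: 3.45
tcp_pos: [0.4539, -0.0923, 0.2387]
orientation: [2.218, 2.219, 0.004]
ft_force: [1.4, 0.7, -1.0]
width: 0.0441
finger_force: 29.5
```

drive_tool(rows=[[[1, 4, 0], 0], [[2, 8, 0], 0], [[3, 12, 0], 0], [[4, 16, 0], 0], [[5, 20, 0], 0]])

```text
clock: 3.95
tcp_pos: [0.5025, 0.1096, 0.2356]
orientation: [-2.218, -2.225, 0.001]
ft_force: [-0.1, -1.0, -0.3]
width: 0.0441
finger_force: 29.5
```

drive_tool(rows=[[[0.3, 1, 0], 0], [[0.3, 1, -3], 0], [[0.3, 1, -7], 0], [[0.3, 1, -11], 0], [[0.3, 1, -13], 0]])

```text
clock: 4.45
tcp_pos: [0.5034, 0.117, 0.1027]
orientation: [-2.217, -2.223, 0.007]
ft_force: [-0.4, -1.5, -1.0]
width: 0.0443
finger_force: 29.5
```

drive_tool(rows=[[[0.2, 0, -2], 0], [[0.2, 0, -3.5], 0], [[0.2, 0, -4.2], 0], [[0.2, 0, -4.5], 0], [[0.2, 0, -4.5], 0]])

```text
clock: 4.95
tcp_pos: [0.5075, 0.1177, 0.0612]
orientation: [-2.218, -2.224, 0.001]
ft_force: [-0.6, -0.0, -1.0]
width: 0.0441
finger_force: 29.5
```

drive_tool(rows=[[[0, 0, -0.2], 0], [[0, 0, -0.4], 0], [[0, 0, -0.5], 0], [[0, 0, -0.5], 0]])

```text
clock: 5.35
tcp_pos: [0.508, 0.1182, 0.0579]
orientation: [2.217, 2.224, 0.003]
ft_force: [-4.7, 0.1, 13.8]
width: 0.0442
finger_force: 30.4
```

drive_tool(rows=[[[0, 0, 0.2], 0], [[0, 0, 0.2], 0], [[0, 0, 0.2], 0], [[0, 0, 0.2], 0]], claw=-0.45)

```text
clock: 5.75
tcp_pos: [0.5076, 0.1178, 0.0582]
orientation: [-2.218, -2.225, 0.0]
ft_force: [-0.5, 0.6, -1.0]
width: 0.062
finger_force: 0.0
```

drive_tool(rows=[[[0, 0, 3], 0], [[0, 0, 7], 0], [[0, 0, 12], 0], [[0, -4, 16], 0], [[0, -8, 18], 0]])

```text
clock: 6.25
tcp_pos: [0.5083, 0.039, 0.2405]
orientation: [2.213, 2.227, 0.004]
ft_force: [1.2, -0.2, -0.5]
width: 0.062
finger_force: 0.0
```

drive_tool(rows=[[[-1.5, -4.5, 0], 0], [[-3, -9, 0], 0], [[-4, -14, 0], 0], [[-5, -19, 0], 0], [[-5.4, -24, 0], 0]], claw=-0.35)

```text
clock: 6.75
tcp_pos: [0.4526, -0.2008, 0.238]
orientation: [2.218, 2.225, 0.0]
ft_force: [0.9, 0.6, -0.0]
width: 0.0575
finger_force: 0.0
```

Run:
```python
from h import *
a=snap('top'); crop(a,'t2.png',150,160,350,270,4)
P=cloud(a).reshape(-1,3)
m=(abs(P[:,0]-.5)<.06)&(abs(P[:,1]-.118)<.05)&(P[:,2]>.075)&(P[:,2]<.12);Q=P[m]
print(m.sum(),Q.min(0),Q.max(0),Q.mean(0)); print(readout.observe()['tcp_pos'])
```

```text
287 [0.48145069 0.09531973 0.07511884] [0.52618754 0.13875643 0.09773057] [0.50354186 0.11651797 0.08911919]
[ 0.45255411 -0.20730009  0.2377533 ]
```

View pics/t2.png

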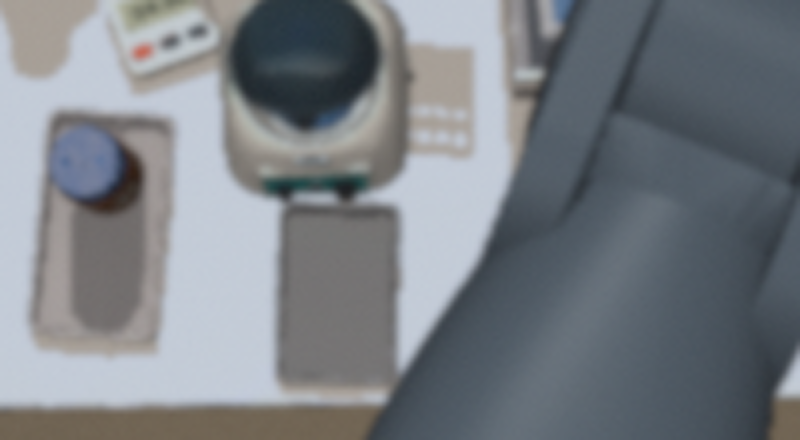

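The jar now stands on the side tray, with its cap at (88,162) and the tray spanning (33..172, 113..347). Compared with the TCP reading, the top camera reads about 4 mm short in x.

drive_tool(rows=[[[0.4, -3.4, 0], 0], [[0.4, -3.4, -4], 0], [[0.4, -3.4, -8], 0], [[0.4, -3.4, -11], 0], [[0.4, -3.4, -11], 0]])

```text
clock: 7.3
tcp_pos: [0.4553, -0.232, 0.1242]
orientation: [-2.214, -2.219, 0.004]
ft_force: [-0.2, 0.9, 0.6]
width: 0.0577
finger_force: 0.0
```

drive_tool(rows=[[[0.1, -0.6, 0], 0], [[0.1, -0.6, 0], 0], [[0.1, -0.6, 0], 0]])

```text
clock: 7.6
tcp_pos: [0.4598, -0.2398, 0.1295]
orientation: [2.217, 2.223, 0.001]
ft_force: [-0.3, 0.7, -0.2]
width: 0.0573
finger_force: 0.0
```

drive_tool(rows=[[[-0.2, -0.1, -3], 0], [[-0.2, -0.1, -5], 0], [[-0.2, -0.1, -6.7], 0], [[-0.2, -0.1, -6.7], 0], [[-0.2, -0.1, -6.7], 0]])

```text
clock: 8.1
tcp_pos: [0.4572, -0.2404, 0.0618]
orientation: [2.218, 2.224, 0.0]
ft_force: [0.5, -0.8, 0.3]
width: 0.0575
finger_force: 0.0
```

drive_tool(rows=[[[0, 0, 0], 0], [[0, 0, 0], 0], [[0, 0, 0], 0], [[0, 0, 0], 0], [[0, 0, 0], 0]], claw=1, force=25)

```text
clock: 8.6
tcp_pos: [0.4577, -0.2406, 0.0621]
orientation: [2.217, 2.223, 0.001]
ft_force: [-0.0, -0.1, 6.6]
width: 0.0314
finger_force: 24.5
```

drive_tool(rows=[[[0, 0, 1], 0], [[0, 0, 4], 0], [[0, 0, 8], 0], [[0, 0, 12], 0], [[0, 3, 16], 0]])

```text
clock: 9.1
tcp_pos: [0.4568, -0.2117, 0.2231]
orientation: [2.22, 2.221, -0.001]
ft_force: [2.2, -0.3, -1.7]
width: 0.0314
finger_force: 25.1
```

drive_tool(rows=[[[0, 4, 1], 0], [[0, 8, 2], 0], [[0, 12, 2], 0], [[0, 16, 2], 0], [[0, 20, 2], 0]])

```text
clock: 9.6
tcp_pos: [0.4563, -0.0087, 0.2418]
orientation: [2.218, 2.224, 0.001]
ft_force: [0.6, 0.3, -1.1]
width: 0.0314
finger_force: 25.1
```

drive_tool(rows=[[[-0.5, 4, 0], 0], [[-1, 8, 0], 0], [[-1.5, 11, 0], 0], [[-2, 13.4, 0], 0], [[-2, 13.4, 0], 0]])

```text
clock: 10.1
tcp_pos: [0.436, 0.126, 0.2415]
orientation: [-2.214, -2.228, -0.001]
ft_force: [0.3, -0.7, -0.5]
width: 0.031
finger_force: 25.1
```

drive_tool(rows=[[[0, 0, -4], 0], [[0, 0, -8], 0], [[0, 0, -11], 0], [[0, 0, -13], 0], [[0, 0, -13], 0]])

```text
clock: 10.6
tcp_pos: [0.4351, 0.1227, 0.1091]
orientation: [-2.217, -2.223, 0.006]
ft_force: [0.1, 0.3, -0.1]
width: 0.0317
finger_force: 25.1
```

drive_tool(rows=[[[0.2, 0, -2], 0], [[0.2, 0, -3.5], 0], [[0.2, 0, -4.3], 0], [[0.2, 0, -4.6], 0], [[0.2, 0, -4.7], 0]])

```text
clock: 11.1
tcp_pos: [0.4392, 0.1238, 0.0644]
orientation: [2.218, 2.224, 0.001]
ft_force: [-0.0, -0.6, 0.6]
width: 0.0315
finger_force: 25.1
```

drive_tool(rows=[[[0, 0, -0.1], 0], [[0, 0, -0.2], 0], [[0, 0, -0.2], 0]])

```text
clock: 11.4
tcp_pos: [0.4397, 0.1239, 0.0635]
orientation: [2.217, 2.223, 0.003]
ft_force: [-3.6, -2.4, 13.6]
width: 0.0317
finger_force: 28.3
```

drive_tool(rows=[[[0, 0, 0.1], 0], [[0, 0, 0.1], 0], [[0, 0, 0.1], 0], [[0, 0, 0.1], 0]], claw=-0.05)

```text
clock: 11.8
tcp_pos: [0.4394, 0.1241, 0.0644]
orientation: [2.217, 2.224, 0.003]
ft_force: [-4.0, -1.3, 11.1]
width: 0.045
finger_force: 3.9
```

drive_tool(rows=[[[0, 0, 3], 0], [[0, 0, 7], 0], [[0, 0, 12], 0], [[-3, 0, 15], 0], [[-6, -4, 16], 0]])

```text
clock: 12.3
tcp_pos: [0.381, 0.0869, 0.2264]
orientation: [2.212, 2.227, 0.01]
ft_force: [1.2, -1.2, 0.0]
width: 0.0449
finger_force: 0.0
```

drive_tool(rows=[[[-3, -4, 0], 0], [[-4, -8, 0], 0], [[-4, -8, 0], 0]])

```text
clock: 12.6
tcp_pos: [0.3377, 0.0015, 0.2237]
orientation: [2.222, 2.218, 0.001]
ft_force: [-0.8, 1.4, -0.6]
width: 0.045
finger_force: 0.0
```

Run:
```python
from h import *
a=snap('top'); crop(a,'t3.png',150,120,350,270,4)
P=cloud(a).reshape(-1,3)
for c,z in(((.504,.117),.08),((.436,.122),.05)):
  m=(np.hypot(P[:,0]-c[0],P[:,1]-c[1])<.032)&(P[:,2]>z)&(P[:,2]<.12);Q=P[m]
  print(m.sum(),Q.min(0),Q.max(0),Q.mean(0))
print(readout.observe()['tcp_pos'])
```

```text
275 [0.48134757 0.09518065 0.08027954] [0.52594515 0.13772778 0.09675658] [0.50369101 0.1168043  0.08994589]
146 [0.42152908 0.10264659 0.05034632] [0.45175113 0.13582647 0.1056446 ] [0.43577943 0.11558671 0.07369621]
[0.33887035 0.00289632 0.22365042]
```

View pics/t3.png

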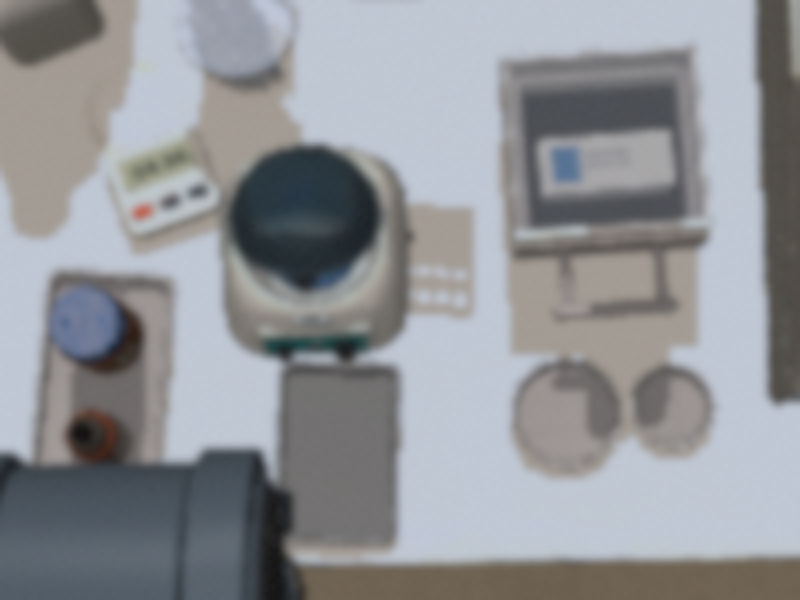

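The jar cap is at (88,325) and the dropper at (90,435), both upright on the side tray. The dishes are empty at (567,416) and (673,410). The handle bar's middle is at about (616,309).

drive_tool(rows=[[[3, -4, 0], 1], [[6, -8, 0], 2], [[9, -12, 0], 3], [[12, -16, 0], 4], [[15, -19, 0], 4]], claw=0.2, force=40)

```text
clock: 13.15
tcp_pos: [0.4914, -0.1869, 0.2227]
orientation: [2.138, 2.301, 0.001]
ft_force: [0.3, 0.2, -0.8]
width: 0.034
finger_force: 0.0
```

drive_tool(rows=[[[2.5, -2, -3], 0], [[2.5, -2, -7], 0], [[2.5, -2, -10], 0], [[2.5, -2, -10], 0], [[2.5, -2, -10], 0]])

```text
clock: 13.65
tcp_pos: [0.515, -0.2046, 0.1231]
orientation: [-2.138, -2.301, 0.0]
ft_force: [0.6, -0.5, -0.2]
width: 0.0343
finger_force: 0.0
```

drive_tool(rows=[[[0.2, -0.3, -2], 0], [[0.2, -0.3, -4], 0], [[0.2, -0.3, -5.5], 0], [[0.2, -0.3, -6.8], 0], [[0.2, -0.3, -7.2], 0]])

```text
clock: 14.15
tcp_pos: [0.5175, -0.2082, 0.0518]
orientation: [2.137, 2.3, 0.001]
ft_force: [-0.2, 0.1, -0.5]
width: 0.0341
finger_force: 0.0
```

drive_tool(rows=[[[0, 0, 0], 0], [[0, 0, 0], 0], [[0, 0, 0], 0], [[0, 0, 0], 0], [[0, 0, 0], 0]], claw=1)

```text
clock: 14.65
tcp_pos: [0.5171, -0.2086, 0.0522]
orientation: [2.138, 2.299, 0.002]
ft_force: [-1.9, 0.6, 6.2]
width: 0.0072
finger_force: 39.2
```

drive_tool(rows=[[[-1, -0.1, 0], 0], [[-2.5, -0.2, 0], 0], [[-4.5, -0.3, 0], 0], [[-6.5, -0.45, 0], 0], [[-8, -0.55, 0], 0]])

```text
clock: 15.15
tcp_pos: [0.4366, -0.2131, 0.0521]
orientation: [2.138, 2.3, 0.005]
ft_force: [1.7, 7.4, 9.7]
width: 0.0075
finger_force: 39.8
```

drive_tool(rows=[[[-1, -0.05, 0], 0], [[-2, -0.15, 0], 0], [[-2.8, -0.2, 0], 0], [[-2.8, -0.2, 0], 0], [[-2.8, -0.2, 0], 0]])

```text
clock: 15.65
tcp_pos: [0.4085, -0.2147, 0.0521]
orientation: [-2.139, -2.301, -0.005]
ft_force: [-2.6, 9.2, 13.0]
width: 0.0075
finger_force: 40.3
```

drive_tool(rows=[[[0, 0.05, 0], 0], [[0, 0.05, 0], 0], [[0, 0.05, 0], 0], [[0, 0.05, 0], 0]], claw=0.2)

```text
clock: 16.05
tcp_pos: [0.4084, -0.2155, 0.0507]
orientation: [2.139, 2.3, -0.0]
ft_force: [-0.3, -0.7, -0.5]
width: 0.0341
finger_force: 0.0
```

drive_tool(rows=[[[0, 0, 3], 0], [[0, 0, 7], 0], [[0, 0, 12], 0], [[-2, 4, 16], 0], [[-4, 8, 18], 0]])

```text
clock: 16.55
tcp_pos: [0.3725, -0.1426, 0.229]
orientation: [2.14, 2.296, 0.002]
ft_force: [0.8, 1.7, 0.1]
width: 0.0342
finger_force: 0.0
```

drive_tool(rows=[[[-2, 5, 0], 0], [[-3, 10, 0], 0], [[-3, 15, 0], 0], [[-3, 18, 0], 0], [[-3, 18, 0], 0]], claw=-0.3)

```text
clock: 17.05
tcp_pos: [0.3415, 0.041, 0.2269]
orientation: [-2.133, -2.306, -0.002]
ft_force: [0.2, -0.3, -0.2]
width: 0.0554
finger_force: 0.0
```

Run:
```python
from h import *
a=snap('top'); crop(a,'t4.png',240,130,360,220,6)
P=cloud(a); m=(P[...,0]>.4)&(P[...,0]<.58)&(abs(P[...,1]+.21)<.055)&(P[...,2]>.046)&(P[...,2]<.059)
n,l,s,c=cv2.connectedComponentsWithStats(m.astype(np.uint8))
for i in range(1,n):
    if s[i,4]>60:
        r=cv2.minAreaRect(P[l==i][:,:2].astype(np.float32)*1000); print(s[i],c[i],r,P[l==i].mean(0))
```

```text
[288 195  35  16 467] [304.79014989 202.40256959] ((499.97906494140625, -211.6423797607422), (35.59376907348633, 85.79584503173828), 4.210787296295166) [ 0.49981424 -0.2112053   0.05226297]
[286 223  38  20 177] [306.29943503 235.28813559] ((423.406982421875, -209.12570190429688), (44.52273941040039, 90.66321563720703), 3.3164429664611816) [ 0.41694871 -0.21333864  0.05010673]
```

View pics/t4.png

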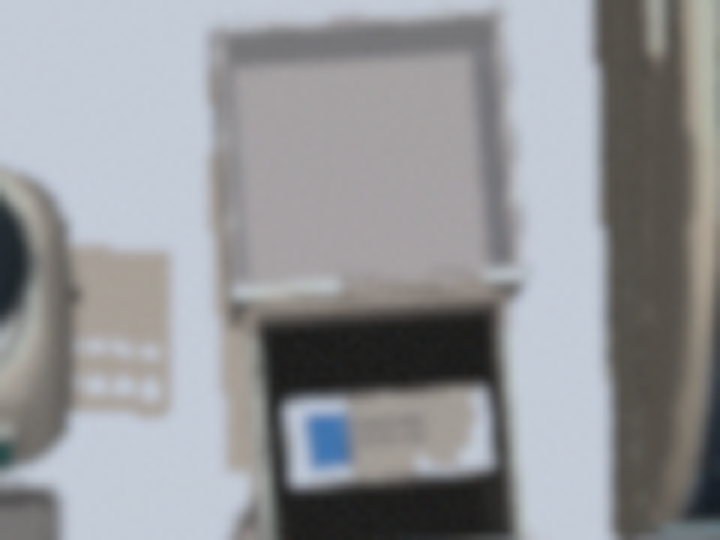

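The drawer is out, and the box lies inside at about (388,437) with clear room on both sides.

drive_tool(rows=[[[2.5, -4, 0], 0], [[5.5, -8, 0], 0], [[8.5, -12, 0], 0], [[11.5, -16, 0], 0], [[14, -20, 0], 0]], claw=-0.25, force=30)

```text
clock: 17.6
tcp_pos: [0.4825, -0.1658, 0.2264]
orientation: [2.141, 2.299, -0.0]
ft_force: [0.9, 0.8, 0.1]
width: 0.0534
finger_force: 0.0
```

drive_tool(rows=[[[2.2, -5, -3], 0], [[2.2, -5, -7], 0], [[2.2, -5, -10], 0], [[2.2, -5, -10], 0], [[2.2, -5, -10], 0]])

```text
clock: 18.1
tcp_pos: [0.5032, -0.2131, 0.127]
orientation: [-2.14, -2.298, 0.001]
ft_force: [0.4, 0.5, 0.9]
width: 0.0534
finger_force: 0.0
```

drive_tool(rows=[[[0, 0.2, -3], 0], [[0, 0.2, -5], 0], [[0, 0.2, -6.5], 0], [[0, 0.2, -7.6], 0], [[0, 0.2, -7.6], 0]])

```text
clock: 18.6
tcp_pos: [0.504, -0.2103, 0.0511]
orientation: [2.139, 2.301, 0.0]
ft_force: [-0.3, 0.3, -0.3]
width: 0.0532
finger_force: 0.0
```

drive_tool(rows=[[[0, 0, 0], 0], [[0, 0, 0], 0], [[0, 0, 0], 0], [[0, 0, 0], 0], [[0, 0, 0], 0]], claw=1)

```text
clock: 19.1
tcp_pos: [0.5047, -0.2106, 0.0522]
orientation: [2.138, 2.299, 0.001]
ft_force: [-0.6, -0.2, 6.8]
width: 0.0347
finger_force: 31.4
```

drive_tool(rows=[[[0, 0, 1], 0], [[0, 0, 4], 0], [[0, 0, 8], 0], [[0, 0, 12], 0], [[-1, 2, 15], 8]])

```text
clock: 19.6
tcp_pos: [0.495, -0.1916, 0.204]
orientation: [1.972, 2.441, 0.001]
ft_force: [0.9, -0.3, -1.1]
width: 0.0343
finger_force: 30.5
```

drive_tool(rows=[[[-1, 3, 2], 8], [[-2.5, 6, 2], 16], [[-4, 9, 2], 24], [[-5, 12, 2], 32], [[-6.5, 15, 2], 40]])

```text
clock: 20.1
tcp_pos: [0.4283, -0.0392, 0.2217]
orientation: [1.01, 2.974, 0.0]
ft_force: [0.7, 0.8, -0.9]
width: 0.0347
finger_force: 30.4
```

drive_tool(rows=[[[0, 0.9, 0], 8], [[0, 0.9, 0], 16], [[0, 0.9, 0], 24], [[0, 0.9, 0], 32], [[0, 0.9, 0], 36]])

```text
clock: 20.6
tcp_pos: [0.4286, -0.0311, 0.2216]
orientation: [0.042, 3.141, -0.0]
ft_force: [0.9, 0.4, -0.9]
width: 0.0346
finger_force: 30.4
```

drive_tool(rows=[[[0, 0, -4], 0], [[0, 0, -8], 0], [[0, 0, -12], 0], [[0, 0, -14], 0], [[0, 0, -14], 0]])

```text
clock: 21.1
tcp_pos: [0.4269, -0.0311, 0.0791]
orientation: [-0.05, -3.137, -0.0]
ft_force: [0.1, 0.2, -0.7]
width: 0.0345
finger_force: 30.3
```

drive_tool(rows=[[[0.2, 0, -1.5], 0], [[0.2, 0, -3], 0], [[0.2, 0, -3.8], 0], [[0.2, 0, -4.1], 0], [[0.2, 0, -4.1], 0]])

```text
clock: 21.6
tcp_pos: [0.4311, -0.0313, 0.0403]
orientation: [0.05, 3.141, -0.0]
ft_force: [-1.0, 0.5, -0.7]
width: 0.0345
finger_force: 30.4
```

drive_tool(rows=[[[0, 0, -0.2], 0], [[0, 0, -0.3], 0], [[0, 0, -0.3], 0]])

```text
clock: 21.9
tcp_pos: [0.4309, -0.0312, 0.0369]
orientation: [0.05, 3.141, -0.0]
ft_force: [-0.4, 0.5, -2.0]
width: 0.0345
finger_force: 30.4
```

drive_tool(rows=[[[0, 0, -0.1], 0], [[0, 0, -0.2], 0], [[0, 0, -0.3], 0], [[0, 0, -0.3], 0]])

```text
clock: 22.3
tcp_pos: [0.4308, -0.0312, 0.0346]
orientation: [0.05, 3.141, -0.0]
ft_force: [-5.0, -0.9, 16.8]
width: 0.0343
finger_force: 32.8
```

drive_tool(rows=[[[0, 0, 0.1], 0], [[0, 0, 0.1], 0], [[0, 0, 0.2], 0], [[0, 0, 0.2], 0]], claw=-0.1)

```text
clock: 22.7
tcp_pos: [0.4308, -0.0312, 0.0357]
orientation: [-0.05, -3.141, 0.0]
ft_force: [0.2, 0.2, 0.1]
width: 0.0469
finger_force: 0.0
```

drive_tool(rows=[[[0, 0, 2], 0], [[0, 0, 6], 0], [[0, 0, 10], 0], [[0, -3, 14], -8], [[0, -7, 18], -16]])

```text
clock: 23.2
tcp_pos: [0.4308, -0.0966, 0.2131]
orientation: [0.491, 3.102, 0.0]
ft_force: [1.5, -0.5, -0.5]
width: 0.0469
finger_force: 0.0
```

drive_tool(rows=[[[-1, -4, 0], -8], [[-2, -8, 0], -16], [[-3, -12, 0], -24], [[-4, -16, 0], -32], [[-4, -16, 0], -40]])

```text
clock: 23.7
tcp_pos: [0.3898, -0.2605, 0.2108]
orientation: [1.533, 2.742, -0.002]
ft_force: [-0.1, 0.5, -0.8]
width: 0.0471
finger_force: 0.0
```

Run:
```python
from h import *
a=snap('top'); crop(a,'t5.png',150,150,350,270,4)
P=cloud(a); m=(P[...,0]>.36)&(P[...,0]<.475)&(abs(P[...,1]+.03)<.04)&(P[...,2]>.025)&(P[...,2]<.045)
r=cv2.minAreaRect(P[m][:,:2].astype(np.float32)*1000); print(r,P[m].mean(0))
print(readout.observe()['tcp_pos'])
```

```text
((426.4396667480469, -33.48617172241211), (35.482784271240234, 81.7923355102539), 88.64889526367188) [ 0.42624205 -0.03347708  0.03444779]
[ 0.38997631 -0.25875792  0.21071596]
```

View pics/t5.png

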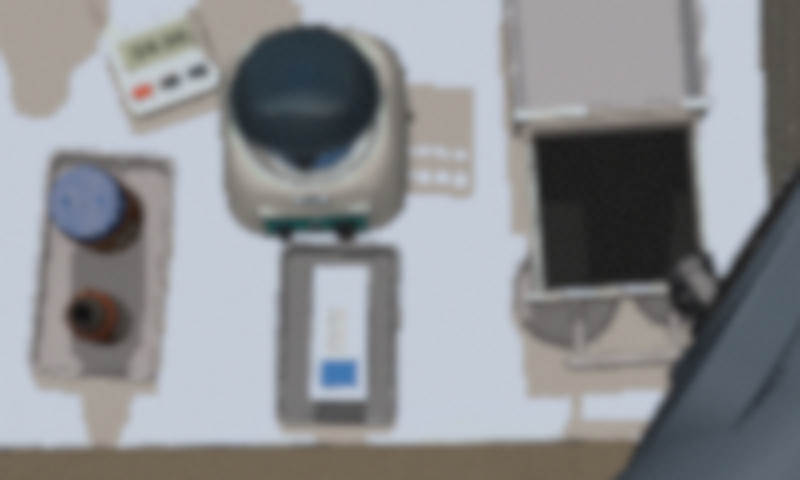

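The box lies lengthwise and centred in the grey tray at (340,333). Both bottles stand on the side tray, and the open drawer's handle bar is near y = 357.

drive_tool(rows=[[[1, 2, -2], -8], [[1.8, 4.4, -5], -16], [[1.8, 4.4, -8], -24], [[1.8, 4.4, -9], -28], [[1.8, 4.4, -9], -28]], claw=0.2, force=40)

```text
clock: 24.25
tcp_pos: [0.4078, -0.2113, 0.1195]
orientation: [-2.134, -2.301, 0.001]
ft_force: [-0.1, 0.1, -0.2]
width: 0.0345
finger_force: 0.0
```

drive_tool(rows=[[[0.1, -0.3, -2], 0], [[0.1, -0.3, -4], 0], [[0.1, -0.3, -5.5], 0], [[0.1, -0.3, -6.8], 0], [[0.1, -0.3, -6.8], 0]])

```text
clock: 24.75
tcp_pos: [0.4094, -0.2152, 0.0525]
orientation: [-2.134, -2.304, 0.001]
ft_force: [0.0, -0.1, 0.6]
width: 0.034
finger_force: 0.0
```

drive_tool(rows=[[[0, 0, 0], 0], [[0, 0, 0], 0], [[0, 0, 0], 0], [[0, 0, 0], 0], [[0, 0, 0], 0]], claw=1)

```text
clock: 25.25
tcp_pos: [0.4104, -0.2159, 0.054]
orientation: [2.138, 2.3, 0.001]
ft_force: [-1.2, 1.0, 6.9]
width: 0.0074
finger_force: 39.3
```

drive_tool(rows=[[[1, 0.05, 0], 0], [[3, 0.17, 0], 0], [[5, 0.28, 0], 0], [[7, 0.4, 0], 0], [[9, 0.5, 0], 0]])

```text
clock: 25.75
tcp_pos: [0.5007, -0.2109, 0.054]
orientation: [2.138, 2.3, -0.0]
ft_force: [-2.9, -1.2, 6.7]
width: 0.0073
finger_force: 39.4
```

drive_tool(rows=[[[0.8, 0.05, 0], 0], [[1.5, 0.1, 0], 0], [[2, 0.12, 0], 0], [[2, 0.12, 0], 0]])

```text
clock: 26.15
tcp_pos: [0.5174, -0.2099, 0.0539]
orientation: [-2.138, -2.299, 0.007]
ft_force: [-13.2, -3.1, 15.9]
width: 0.0074
finger_force: 40.8
```

drive_tool(rows=[[[-0.1, 0, 0], 0], [[-0.1, 0, 0], 0], [[-0.1, 0, 0], 0], [[-0.1, 0, 0], 0]], claw=0.2)

```text
clock: 26.55
tcp_pos: [0.5189, -0.2093, 0.053]
orientation: [-2.139, -2.301, -0.0]
ft_force: [0.4, 0.3, 0.2]
width: 0.0342
finger_force: 0.0
```

drive_tool(rows=[[[0, 0, 3], 0], [[0, 0, 7], 0], [[0, 0, 12], 0], [[-3, 3, 16], -4], [[-7, 7, 19], -4]])

```text
clock: 27.05
tcp_pos: [0.4631, -0.1532, 0.2342]
orientation: [2.22, 2.219, 0.002]
ft_force: [1.0, 0.2, 0.6]
width: 0.0342
finger_force: 0.0
```

drive_tool(rows=[[[-1, 5, 0], 0], [[-2, 10, 0], 0], [[-2, 15, 0], 0], [[-2, 20, 0], 0], [[-2, 20, 0], 0]], claw=-0.15)

```text
clock: 27.55
tcp_pos: [0.442, 0.0519, 0.2323]
orientation: [-2.211, -2.231, -0.002]
ft_force: [0.4, 0.5, -1.3]
width: 0.049
finger_force: 0.0
```

Run:
```python
from h import *
a=snap('top'); np.savez('pics/dish.npz',**a); crop(a,'t6.png',270,175,340,245,8)
P=cloud(a).reshape(-1,3)
for c,z in(((.504,.117),.08),((.436,.120),.05),((.436,.120),.08)):
  m=(np.hypot(P[:,0]-c[0],P[:,1]-c[1])<.032)&(P[:,2]>z)&(P[:,2]<.12);Q=P[m]
  if len(Q): print(m.sum(),Q.min(0),Q.max(0),Q.mean(0))
print(readout.observe()['tcp_pos'])
```

```text
[0.44211445 0.04994558 0.23219434]
```

View pics/t6.png

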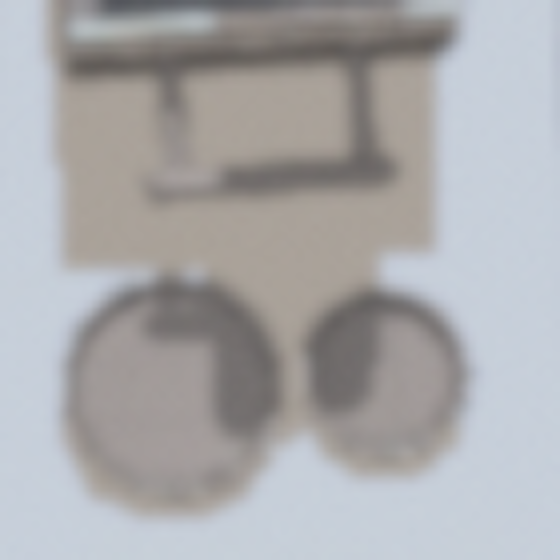

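Run:
```python
from h import *
a=load('dish')
print(ray(a,[(174.5,390),(385,375)],.008,(270,175),8)+[.004,.001,0])
```

```text
[[ 0.45389103 -0.17842387  0.008     ]
 [ 0.45783754 -0.24694746  0.008     ]]
```

drive_tool(rows=[[[-0.2, 3, 0], 0], [[-0.2, 7.3, -3], 0], [[-0.2, 7.3, -7], 0], [[-0.2, 7.3, -10.5], 0], [[-0.2, 7.3, -10.5], 0]])

```text
clock: 28.1
tcp_pos: [0.4378, 0.1185, 0.1236]
orientation: [-2.216, -2.222, 0.01]
ft_force: [-0.9, -0.5, 0.5]
width: 0.0492
finger_force: 0.0
```

The dishes are clean and empty, with the wide rim centred at (174,390) and the narrow one at (385,375). The drawer looks fully shut.

drive_tool(rows=[[[0.1, 0.5, -1], 0], [[0.1, 0.5, -3], 0], [[0.1, 0.5, -5], 0], [[0.1, 0.5, -6.1], 0], [[0.1, 0.5, -6.1], 0]])

```text
clock: 28.6
tcp_pos: [0.4433, 0.1251, 0.0685]
orientation: [2.218, 2.222, 0.006]
ft_force: [-7.2, -2.2, 18.8]
width: 0.0491
finger_force: 9.8
```

drive_tool(rows=[[[0, 0, 0], 0], [[0, 0, 0], 0], [[0, 0, 0], 0], [[0, 0, 0], 0], [[0, 0, 0], 0]], claw=1, force=25)

```text
clock: 29.1
tcp_pos: [0.4453, 0.1257, 0.0699]
orientation: [2.216, 2.221, 0.012]
ft_force: [-1.7, -0.2, 23.9]
width: 0.0316
finger_force: 34.1
```

Run:
```python
from h import *
b=snap('scene'); crop(b,'g3.png',150,200,290,320,5)
print(readout.observe())
```

```text
{'clock': 29.15, 'qpos': array([ 2.75297945e-01,  2.71007259e-01, -4.83479813e-01,  8.07532761e-01,
       -1.74239316e-04,  1.84404604e+00]), 'joint_velocities': array([ 8.52794823e-04, -5.21976312e-04, -2.00265108e-03, -6.42377340e-05,
       -4.58704042e-04,  8.26452969e-04]), 'tau': array([-2.18137004e-01, -3.76642478e+01,  2.06530899e+01, -8.98629357e-02,
        1.52552286e-01, -1.24732961e-02]), 'tcp_pos': array([0.44534347, 0.12574474, 0.06987696]), 'orientation': array([2.21601036, 2.22055222, 0.01187344]), 'ft_force': array([-2.52936029,  0.17929377, 24.76563559]), 'moment': array([-0.03585254, -0.4726699 , -0.04982885]), 'finger_force': 34.09171101171523, 'width': 0.031497683288665874}
```

View pics/g3.png

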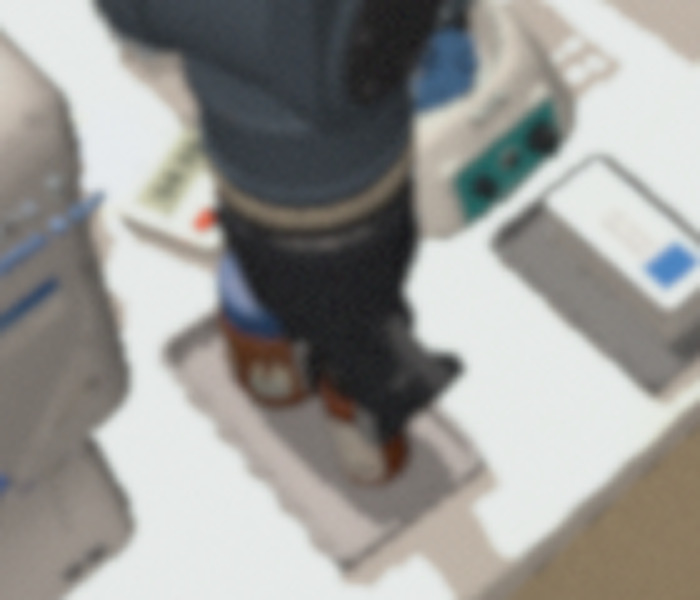

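Both bottles stand upright, the jar at (262,370) and the dropper at (370,440). The far finger's linkage seems to be resting on the jar cap at (250,300), so I'll lift gently straight up.

drive_tool(rows=[[[0, 0, 0.6], 0], [[0, 0, 1.2], 0], [[0, 0, 2], 0], [[0, 0, 2.5], 0], [[0, 0, 2.5], 0]])

```text
clock: 29.65
tcp_pos: [0.4418, 0.1251, 0.0919]
orientation: [2.218, 2.224, 0.002]
ft_force: [-0.1, 0.5, 0.0]
width: 0.0308
finger_force: 24.6
```

Run:
```python
from h import *
b=snap('scene'); crop(b,'g4.png',150,200,290,320,5)
```

```text
(no output)
```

View pics/g4.png

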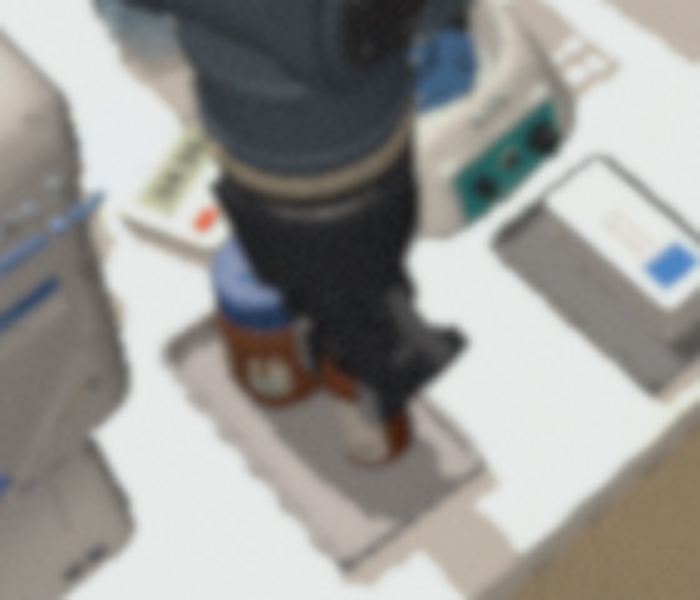

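The dropper is lifted clear at (375,440) and the jar is undisturbed at (262,370).

drive_tool(rows=[[[0, 0, 3], 0], [[0, 0, 7], 0], [[0, 0, 11], 0], [[0, -3, 14], 0], [[0, -7, 15], 0]])

```text
clock: 30.2
tcp_pos: [0.4425, 0.0555, 0.2438]
orientation: [2.213, 2.226, 0.005]
ft_force: [1.8, -0.4, -1.7]
width: 0.0313
finger_force: 24.9
```

drive_tool(rows=[[[0.3, -4, 0], 0], [[0.6, -8, 0], 0], [[0.9, -12, 0], 0], [[1.2, -16, 0], 0], [[1.4, -20, 0], 0]])

```text
clock: 30.7
tcp_pos: [0.455, -0.1466, 0.2407]
orientation: [-2.218, -2.224, 0.0]
ft_force: [-0.1, 0.2, -1.0]
width: 0.0311
finger_force: 24.9
```

drive_tool(rows=[[[0.2, -4, 0], 0], [[0.2, -8, 0], 0], [[0.2, -10, 0], 0], [[0.2, -10, -3], 0], [[0.2, -10, -6], 0]])

```text
clock: 31.2
tcp_pos: [0.4574, -0.2461, 0.1802]
orientation: [2.22, 2.222, 0.0]
ft_force: [-0.2, -0.7, -0.9]
width: 0.0318
finger_force: 24.9
```

drive_tool(rows=[[[0, 0, -3], 0], [[0, 0, -6], 0], [[0, 0, -8], 0], [[0, 0, -8], 0], [[0, 0, -8], 0]])

```text
clock: 31.7
tcp_pos: [0.4573, -0.2449, 0.1012]
orientation: [-2.217, -2.224, 0.001]
ft_force: [0.3, -0.9, -0.3]
width: 0.031
finger_force: 24.9
```

Lowering to about 0.070.

drive_tool(rows=[[[0, 0, -1], 0], [[0, 0, -2], 0], [[0, 0, -2.6], 0], [[0, 0, -2.8], 0], [[0, 0, -2.8], 0]])

```text
clock: 32.2
tcp_pos: [0.4571, -0.2448, 0.0728]
orientation: [-2.218, -2.224, 0.0]
ft_force: [0.1, -1.4, -0.2]
width: 0.0314
finger_force: 24.9
```

drive_tool(rows=[[[0, 0, -0.2], 0], [[0, 0, -0.4], 0], [[0, 0, -0.4], 0]])

```text
clock: 32.5
tcp_pos: [0.4576, -0.2453, 0.0698]
orientation: [2.217, 2.224, -0.0]
ft_force: [-1.9, -0.7, 6.0]
width: 0.0311
finger_force: 25.5
```

drive_tool(rows=[[[0, 0, -0.1], 0], [[0, 0, -0.1], 0]])

```text
clock: 32.7
tcp_pos: [0.4577, -0.2455, 0.0695]
orientation: [2.217, 2.223, -0.0]
ft_force: [-2.8, -0.1, 14.6]
width: 0.0313
finger_force: 26.6
```

drive_tool(rows=[[[0, 0, 0.1], 0], [[0, 0, 0.1], 0], [[0, 0, 0.1], 0], [[0, 0, 0.1], 0]], claw=-0.2)

```text
clock: 33.1
tcp_pos: [0.4573, -0.2449, 0.0689]
orientation: [-2.218, -2.224, 0.0]
ft_force: [0.0, 0.2, 0.0]
width: 0.0513
finger_force: 0.0
```

drive_tool(rows=[[[0, 0, 3], 0], [[0, 0, 7], 0], [[0, 0, 12], 0], [[0, 4, 16], 0], [[0, 8, 17], 0]])

```text
clock: 33.6
tcp_pos: [0.4586, -0.1656, 0.2424]
orientation: [2.218, 2.218, 0.003]
ft_force: [1.7, -0.2, 0.0]
width: 0.0511
finger_force: 0.0
```

drive_tool(rows=[[[1, 4.5, 0], 0], [[2, 9, 0], 0], [[3, 13.5, 0], 0], [[4, 18, 0], 0], [[5, 22.5, 0], 0]], claw=-0.5)

```text
clock: 34.1
tcp_pos: [0.5074, 0.062, 0.2391]
orientation: [2.218, 2.225, 0.0]
ft_force: [0.3, -0.2, 0.6]
width: 0.0643
finger_force: 0.0
```

Run:
```python
from h import *
a=snap('top'); b=snap('scene')
A=cv2.resize(a['color'][175:245,260:345,::-1],None,fx=4.5,fy=4.5,interpolation=2)
B=cv2.resize(b['color'][150:270,150:350,::-1],None,fx=2,fy=2,interpolation=2)
H=max(A.shape[0],B.shape[0]); p=lambda x:cv2.copyMakeBorder(x,0,H-x.shape[0],0,0,0)
cv2.imwrite('pics/g5.png',np.hstack([p(A),p(B)]))
P=cloud(a).reshape(-1,3)
for c,z in(((.504,.117),.08),((.453,-.247),.05)):
  m=(np.hypot(P[:,0]-c[0],P[:,1]-c[1])<.032)&(P[:,2]>z)&(P[:,2]<.12);Q=P[m]
  if len(Q): print(m.sum(),Q.min(0),Q.max(0),Q.mean(0))
print(readout.observe()['tcp_pos'])
```

```text
138 [ 0.43371113 -0.26513036  0.05047989] [ 0.46445892 -0.23491065  0.10578153] [ 0.44794783 -0.24894513  0.07445586]
[0.50813491 0.06467799 0.23873405]
```

View pics/g5.png

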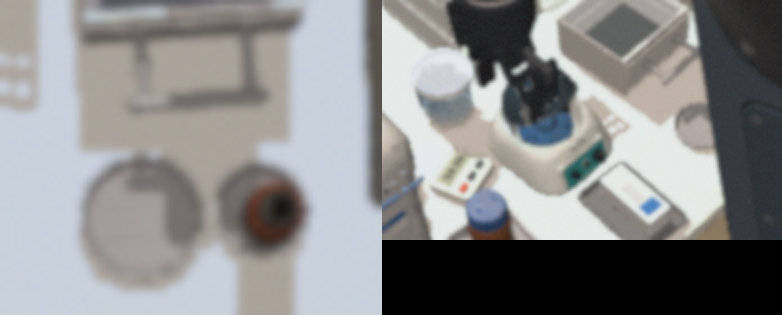

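The dropper stands in its narrow dish (bulb at (278,205), rim centred near (262,211)), within its rim. The jar cap shows at (488,208) in the right half, and the slide box is in place.

Run:
```python
from h import *
P=cloud(load('scene')).reshape(-1,3)
m=(abs(P[:,0]-.505)<.05)&(abs(P[:,1]-.118)<.05)&(P[:,2]>.084)&(P[:,2]<.11);Q=P[m]
print(m.sum(),Q.min(0),Q.max(0),Q.mean(0))
```

```text
292 [0.48577692 0.10075569 0.08406199] [0.53204446 0.14493134 0.09515856] [0.5073659  0.12404128 0.09007509]
```

drive_tool(rows=[[[0, 3, 0], 0], [[0, 5.4, -3], 0], [[0, 5.4, -7], 0], [[0, 5.4, -11], 0], [[0, 5.4, -11], 0]])

```text
clock: 34.7
tcp_pos: [0.5039, 0.1131, 0.1248]
orientation: [-2.215, -2.222, 0.012]
ft_force: [-0.4, 0.1, 0.2]
width: 0.064
finger_force: 0.0
```

drive_tool(rows=[[[0.1, 0, -1], 0], [[0.1, 0, -3], 0], [[0.1, 0, -5], 0], [[0.1, 0, -6.5], 0], [[0.1, 0, -6.5], 0]])

```text
clock: 35.2
tcp_pos: [0.5086, 0.1137, 0.0642]
orientation: [-2.219, -2.224, 0.0]
ft_force: [-0.7, -1.2, 0.6]
width: 0.0642
finger_force: 0.0
```

drive_tool(rows=[[[0, 0.3, -0.3], 0], [[0, 0.4, -0.6], 0], [[0, 0.4, -0.6], 0]])

```text
clock: 35.5
tcp_pos: [0.5089, 0.1183, 0.0588]
orientation: [2.218, 2.224, 0.002]
ft_force: [0.9, -0.5, -0.3]
width: 0.0638
finger_force: 0.0
```

drive_tool(rows=[[[0, 0, 0], 0], [[0, 0, 0], 0], [[0, 0, 0], 0], [[0, 0, 0], 0], [[0, 0, 0], 0]], claw=1, force=30)

```text
clock: 36.0
tcp_pos: [0.5085, 0.1181, 0.0587]
orientation: [2.218, 2.225, 0.001]
ft_force: [-1.9, -0.2, 6.7]
width: 0.0443
finger_force: 28.9
```

drive_tool(rows=[[[0, 0, 1], 0], [[0, 0, 4], 0], [[0, 0, 8], 0], [[0, 0, 12], 0], [[0, 0, 16], 0]])

```text
clock: 36.5
tcp_pos: [0.5079, 0.1179, 0.2203]
orientation: [-2.218, -2.225, 0.0]
ft_force: [0.8, -0.2, -1.0]
width: 0.0441
finger_force: 29.8
```

drive_tool(rows=[[[0, -3, 2], 0], [[-1, -7, 2], 0], [[-2, -11, 2], 0], [[-3, -15, 2], 0], [[-4, -19, 2], 0]])

```text
clock: 37.0
tcp_pos: [0.4676, -0.0733, 0.2388]
orientation: [2.217, 2.225, 0.0]
ft_force: [0.7, -0.2, -1.3]
width: 0.0444
finger_force: 29.9
```

drive_tool(rows=[[[-0.6, -4, 0], 0], [[-1.3, -8, 0], 0], [[-1.3, -10.5, 0], 0], [[-1.3, -10.5, -3], 0], [[-1.3, -10.5, -7], 0]])

```text
clock: 37.5
tcp_pos: [0.4564, -0.1786, 0.1693]
orientation: [2.218, 2.219, 0.003]
ft_force: [1.0, 0.2, -2.3]
width: 0.0441
finger_force: 29.9
```

drive_tool(rows=[[[0, 0, -3], 0], [[0, 0, -6], 0], [[0, 0, -7.5], 0], [[0, 0, -7.5], 0], [[0, 0, -7.5], 0]])

```text
clock: 38.0
tcp_pos: [0.4555, -0.177, 0.0938]
orientation: [-2.218, -2.225, 0.0]
ft_force: [-0.3, 0.3, -1.0]
width: 0.0443
finger_force: 29.9
```

drive_tool(rows=[[[-0.1, -0.1, -1.5], 0], [[-0.1, -0.1, -2.8], 0], [[-0.1, -0.1, -3.2], 0], [[-0.1, -0.1, -3.3], 0], [[-0.1, -0.1, -3.3], 0]])

```text
clock: 38.5
tcp_pos: [0.4549, -0.1781, 0.061]
orientation: [2.217, 2.224, 0.001]
ft_force: [0.3, -0.6, -0.4]
width: 0.044
finger_force: 29.9
```

drive_tool(rows=[[[0, 0, -0.2], 0], [[0, 0, -0.3], 0], [[0, 0, -0.4], 0], [[0, 0, -0.4], 0]])

```text
clock: 38.9
tcp_pos: [0.4548, -0.1782, 0.0584]
orientation: [2.217, 2.223, 0.001]
ft_force: [-7.4, 2.3, 26.0]
width: 0.0439
finger_force: 31.6
```

Seated. Releasing, then withdrawing for a final look.

drive_tool(rows=[[[0, 0, 0.2], 0], [[0, 0, 0.2], 0], [[0, 0, 0.2], 0], [[0, 0, 0.2], 0]], claw=-0.45)

```text
clock: 39.3
tcp_pos: [0.4543, -0.1779, 0.058]
orientation: [-2.218, -2.225, 0.0]
ft_force: [0.2, 0.9, 0.7]
width: 0.0619
finger_force: 0.0
```

drive_tool(rows=[[[0, 0, 3], 0], [[0, 0, 7], 0], [[0, 0, 12], 0], [[-2, 4, 16], 0], [[-4, 8, 18], 0]])

```text
clock: 39.8
tcp_pos: [0.4185, -0.105, 0.2363]
orientation: [2.219, 2.22, 0.002]
ft_force: [1.9, 0.7, 0.6]
width: 0.0622
finger_force: 0.0
```

drive_tool(rows=[[[-2, 5, 0], 0], [[-4, 10, 0], 0], [[-6, 15, 0], 0], [[-6, 20, 0], 0], [[-6, 20, 0], 0]])

```text
clock: 40.3
tcp_pos: [0.3568, 0.0989, 0.2344]
orientation: [-2.212, -2.23, -0.002]
ft_force: [0.6, -0.7, 0.4]
width: 0.0619
finger_force: 0.0
```

Run:
```python
from h import *
a=snap('top'); b=snap('scene')
A=cv2.resize(a['color'][175:245,265:340,::-1],None,fx=5,fy=5,interpolation=2)
B=cv2.resize(b['color'][140:260,230:360,::-1],None,fx=3,fy=3,interpolation=2)
H=max(A.shape[0],B.shape[0]); p=lambda x:cv2.copyMakeBorder(x,0,H-x.shape[0],0,0,0)
cv2.imwrite('pics/g6.png',np.hstack([p(A),p(B)]))
for n,I,cs in(('top',a,((.45,-.179),(.451,-.248))),('scene',b,((.453,-.171),(.455,-.24)))):
  P=cloud(I).reshape(-1,3)
  for c,zz in zip(cs,((.08,.1),(.05,.072))):
    m=(np.hypot(P[:,0]-c[0],P[:,1]-c[1])<.03)&(P[:,2]>zz[0])&(P[:,2]<.115);Q=P[m]
    if len(Q): print(n,m.sum(),Q.min(0).round(4),Q.max(0).round(4),Q.mean(0).round(4))
s=readout.observe();print(s['tcp_pos'],s['clock'])
```

```text
top 268 [ 0.4285 -0.1988  0.0804] [ 0.4723 -0.1568  0.0967] [ 0.451  -0.1774  0.0903]
top 139 [ 0.4338 -0.2657  0.0546] [ 0.4645 -0.2349  0.1057] [ 0.4478 -0.2489  0.0745]
scene 249 [ 0.4325 -0.1937  0.0802] [ 0.478  -0.1497  0.0958] [ 0.454  -0.17    0.0888]
scene 185 [ 0.4381 -0.2597  0.0501] [ 0.4705 -0.2282  0.104 ] [ 0.4506 -0.2411  0.0714]
[0.3574772  0.09668188 0.23411531] 40.4
```

View pics/g6.png

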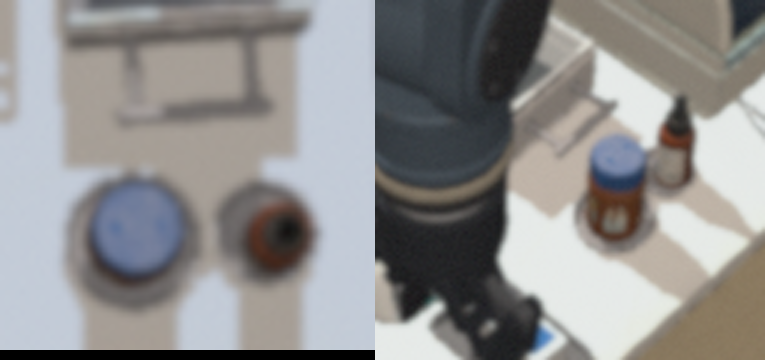

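The jar is upright and centred in the wide dish. The dropper stands upright in the narrow dish, a few mm off-centre to the near side. I'll check its tilt numerically against the initial bulb/body offsets.

Run:
```python
from h import *
for n,c in(('top',(.451,-.248)),('scene',(.455,-.24))):
  P=cloud(load(n)).reshape(-1,3); P=P[np.hypot(P[:,0]-c[0],P[:,1]-c[1])<.035]
  for lo,hi in((.02,.05),(.05,.075),(.076,.11)):
    Q=P[(P[:,2]>lo)&(P[:,2]<hi)]
    if len(Q): print(n,lo,len(Q),Q.min(0).round(3),Q.max(0).round(3),Q.mean(0).round(4))
```

```text
top 0.02 17 [ 0.433 -0.253  0.02 ] [ 0.458 -0.234  0.049] [ 0.4417 -0.2397  0.0361]
top 0.05 73 [ 0.434 -0.266  0.055] [ 0.464 -0.235  0.075] [ 0.4466 -0.2478  0.0627]
top 0.076 65 [ 0.44  -0.261  0.076] [ 0.46  -0.24   0.106] [ 0.4491 -0.25    0.0877]
scene 0.02 100 [ 0.438 -0.259  0.02 ] [ 0.467 -0.226  0.049] [ 0.4472 -0.2367  0.0348]
scene 0.05 114 [ 0.438 -0.26   0.05 ] [ 0.471 -0.228  0.075] [ 0.4493 -0.2395  0.0618]
scene 0.076 68 [ 0.443 -0.255  0.076] [ 0.466 -0.236  0.104] [ 0.453  -0.2438  0.0875]
```

```bash
python3 -c "
from workcell import bot
print(bot.close_job())"
```

```text
the job is handed in; nothing more can be done
None
```

I handed the job in at about 40 s. By my last camera checks, the slide box is flat and lengthwise in the grey tray, the drawer is shut, and the jar and dropper stand upright in their own dishes (the dropper about 5 mm off centre); the arm never went near the pink vial, and no verdict came back.

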